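# Open the colour gauge's shutter with a mallet and hold the clear cell in its light path

### The arm

A 6-joint arm with a two-finger parallel gripper is mounted at the origin on the work surface. World frame = base frame: x ahead of the robot, y to its left, z up, the work surface at z = 0. Lengths are in mm, angles in rad, forces in N, time in s.
With the tool pointing down it reaches from about 375 to 900 mm from the base axis. Payload 3.1 kg.
Tool frame: the origin (TCP) lies between the finger pads; the fingertips stand 22 mm ahead of it and the grasp point (between the pads) lies 3 mm ahead of it; z points along the fingers, y is the line along which they close (so a half turn about z gives the same grasp; the last joint's range is limited). The gripper opens to 87 mm and grips with 3 to 60 N. Pads are 19 mm wide; open, the fingers measure 117 mm over their backs; the gripper's body (75 mm by 190 mm) begins 51 mm behind the grasp point.
Start: joints at [-1.292, 0.527, 1.433, -0, 1.181, -0.178], TCP at [275.692, -560.884, 244.548] pointing down, gripper open.
Joint ranges: [-3.08, 3.08], [-0.75, 2.2], [0.22, 2.44], [-1.43, 4.57], [0, 2.65], [-2.85, 2.85]. Speed limits (rad/s): [2.79, 2.79, 3.14, 3.14, 3.14, 3.14].

### API

Orientations are given as a rotation vector (axis times angle).
In Python, from station import status, cams, order gives the robot as it stands.
- The arm moves only by the shell command python3 -m inch 'ROWS' [FORCE]. ROWS is JSON, a list of rows, each an object with "translation": the shift along the tool's x, y, z in cm, a list of three; "rot": the turn, a rotation vector about the tool's x, y, z in rad, a list of three; "fingers": the closure in counts, from 0 (fully open) to 255 (shut). In form: [{"translation": [x, y, z], "rot": [rx, ry, rz], "fingers": fingers}, ...]. A call has 1 to 8 rows; each row is the pose to reach, as a shift and turn from the pose commanded when the call began, along the tool's axes at that moment; what a row does not reach only later rows make up. A row lasts 1/8 s, in which the tool goes at most 62.5 mm and 10.7 degrees, less where a joint would pass 70% of its speed; a pose out of reach is approached as far as the arm can. A call with a gripper value outside its range is refused whole. The fingers move at their own pace and stop on an object; FORCE is the grip in N (left out, the last holds). Time passes only in rows, so rows that repeat a pose let the fingers close. It gives the time, the measured TCP pose, the force, the opening and the grip force at its end, in the units of the state.
- status.observe(): the state, without advancing time (a new reading comes with each control period).
- cams.get_image(name): name is "scene" or "top" or "wrist"; returns a dict with "pixels" (420x560x3 uint8, blue, green, red), "mtx" (3x3 intrinsics, pixels), "xyz" and "rotation" of the camera in the world; the wrist camera has in their place "tool_from_camera" (4x4, takes a point from camera to tool coordinates, whose origin is the TCP and whose axes are the flange's). Camera axes: x right, y down, z forward; pixel columns grow to the right and rows downward; lengths in mm; the calibration is good to about 2 mm. A picture is of the moment at which its call begins: read the wrist's pose just before it. There is no depth.
- order.job_done(): hands the job in; it is judged then, once.
The state is a dict: "clock": time; "joints": joint angles; "dq": joint speeds; "joint_efforts": joint torques, N m; "position": TCP position; "tool_rot": TCP orientation; "contact_force": force on the tool from outside, world axes, zero at the start; "moment": the same for the moment, N m; "opening": finger opening in mm; "grasp_force": force on a finger pad.
Only numpy, scipy, OpenCV 4.12 (cv2) and the standard library are available. Lean on these libraries where they do the work, as an engineer would, in place of code of your own. Each camera call takes 0.05 s, during which the arm holds its last target. There are 200 camera calls.

### The job

Zero the varnish-colour gauge on the oak timber: with the wooden mallet, drive the red-headed sprung shutter peg fully down so that it no longer blocks the light, and lay the mallet back in its cradle. Then take the clear glass cell by its two white frosted faces only, never touching its clear faces, and finish while still holding it upright in the light path, over the yellow mark between lamp and sensor, centred at the height of the lens, clear faces towards lamp and sensor, resting on nothing. Do not press the peg with the gripper, and leave the other things on the bench where they are.

Things in the scene. Friction and masses are not known exactly. Their poses are not given: they have to be found in the camera images.
- gauge: Fixed colour gauge: an oak timber 90 (x) x 380 (y) x 40 mm high, lying across in front of the robot. Origin: centre of its underside. On it stand the grey lamp unit (centre y = +147 mm) and the black sensor unit (centre y = -147 mm), each 54 (x) x 60 (y) x 66 mm high, so their tops are 106 mm above the bench and their facing inner faces are at y = +117 and -117 mm. The light runs along the gauge's y axis, x = 0, 78 mm above the bench (38 mm above the timber).
- spot (a point): The point in the light path where the middle of the cell must be held: gauge x = 0, y = -35 mm, 78 mm above the bench, straight above the yellow rectangle (36 x 40 mm) painted on the timber with a red cross line. Its axes are the gauge's.
- collar: Fixed brass collar, 38 mm across, 6 mm high, lying on the timber under the light path between lamp and yellow mark (gauge y about +52 mm); the shutter peg slides vertically through it. Origin: centre of its underside, at the timber's top (40 mm above the bench).
- peg (a joint): Travel of the sprung shutter peg in m: 0 = fully up (top of its red head 88 mm above the bench, blocking the light), 0.034 = fully down against its stop (top 54 mm above the bench). It takes about 6 to 8 N to move down plus a little for speed (15 N per m/s) and stays where it is left, by friction.
- peg_top (a point): Centre of the top of the peg's red head, a flat disc 26 mm across and 8 mm thick, on a 14 mm steel stem.
- mallet: Loose turned wooden mallet, 0.32 kg, axis horizontal. Origin on its axis at the middle of the head; x runs along the axis, handle towards -x. Dark round head, diameter 56 mm, from x = -40 to +40 mm; pale straight square-section handle 24 x 24 mm from x = -40 to -175 mm. It strikes with the round side of the head.
- handle (a point): Point on the mallet's handle axis where it is well gripped from above: 75 mm from the head's middle (35 mm behind the head).
- cradle: Fixed mallet cradle: plywood base 110 (x) x 90 (y) x 12 mm with two rails along x, their inner edges 36 mm apart, tops 24 mm above the bench. The mallet's head lies between the rails, its handle sticking out free over the bench towards the cradle's -x. Origin: centre of the underside.
- seat (a point): Where the middle of the mallet's head (mallet's origin) lies when the mallet is home in the cradle: 45 mm above the bench, above the cradle's centre; the mallet's x along the cradle's x.
- cell: Loose clear glass cell, about 94 g, upright: 30 (x) x 34 (y) x 50 mm high. Origin: centre of its underside; z up. Its x faces (+x and -x) are the opaque white frosted ones, its y faces are the clear bluish ones that the light goes through. The cell is symmetrical (a half turn makes no difference). It stands on one of the three cork pads of the tray, 12 mm above the bench.
- cell_mid (a point): The middle of the cell, 25 mm above its underside.
- frost_a: White frosted plate of the cell at +x, 34 (y) x 50 (z) x 3 mm; origin at its centre.
- frost_b: White frosted plate of the cell at -x, likewise.
- clear_a: Clear face of the cell at +y, 22 (x) x 50 (z) x 2 mm; origin at its centre.
- clear_b: Clear face of the cell at -y, likewise.
- tray: Fixed plywood sample tray, 80 (x) x 300 (y) x 8 mm, with three cork pads 56 x 56 x 4 mm, 100 mm apart along y. Origin: centre of the underside.
- amber: Loose amber glass block 30 x 34 x 50 mm on the tray, to be left alone. Origin: centre of its underside.
- steelblock: Loose steel block 30 x 30 x 36 mm on the tray, to be left alone. Origin: centre of its underside.
- chisel: Loose chisel with yellow handle, 245 mm long, lying on the left; to be left alone.
- tape: Loose yellow tape measure 70 x 32 x 60 mm at the back left; to be left alone.
- jar: Loose red jar with white cap, 72 mm across, 110 mm high, at the back right; to be left alone.
- offcut: Loose wood offcut 110 x 60 x 35 mm on the right; to be left alone.
Not all that is in view belongs to the job. Of the things that look like the cradle, take the one that is farthest from the robot's base at the start.

How it is judged (in metres and radians):
On the way, in this order (a step that is already met when the one before it is completed fails the run):
1. the mallet has driven the shutter peg fully down (within 3 mm of its stop), the mallet still on it (value of joint peg above 0.031 m and contact force between mallet and collar above 0.5 N), for 0.02 s.
2. the mallet is back in its cradle, let go and at rest, the peg still down (horizontal distance between mallet and seat below 0.03 m and height (world z) of mallet between 0.038 and 0.054 m and angle between mallet's own x axis and vertical between 1.42 and 1.72 rad and contact force between the fingers and mallet below 0.2 N and linear speed of mallet below 0.03 m/s and value of joint peg above 0.03 m), for 0.2 s.
3. the cell is lifted off the tray, held by both frosted faces (contact force between the fingers and frost_a above 1 N and contact force between the fingers and frost_b above 1 N and height (world z) of cell above 0.03 m), for 0.2 s.
At the end, for the whole second after the job is handed in: Cell held still by both frosted faces only, resting on nothing, its middle within 8 mm across, 20 mm along and 9 mm in height of the spot, square within 0.2 rad, upright within 0.17. Peg within 4 mm of its stop. Mallet released, level, within 30 mm of its seat. Others moved under 30 mm (all of step 2 and x of cell_mid in the frame of spot between -0.008 and 0.008 m and y of cell_mid in the frame of spot between -0.02 and 0.02 m and z of cell_mid in the frame of spot between -0.009 and 0.009 m and angle between the y axis of cell and the y axis of gauge, either way round below 0.2 rad and angle between cell's own z axis and vertical below 0.17 rad and contact force between the fingers and frost_a above 1 N and contact force between the fingers and frost_b above 1 N and contact force between the fingers and clear_a below 0.2 N and contact force between the fingers and clear_b below 0.2 N and linear speed of cell below 0.03 m/s and contact force between cell and gauge below 0.2 N and contact force between cell and collar below 0.2 N and contact force between cell and tray below 0.2 N and contact force between cell and mallet below 0.2 N and contact force between cell and amber below 0.2 N and contact force between cell and steelblock below 0.2 N and distance of each of amber, steelblock, chisel, tape, jar, offcut from where it was at the start of the episode below 0.03 m); the arm keeps its last pose, push and grip.
It fails at once if a clear face of the cell is touched by the robot (contact force between any of the fingers, the arm and clear_a above 0.5 N or contact force between any of the fingers, the arm and clear_b above 0.5 N).
It fails at once if the robot touches the shutter peg or its collar itself instead of using the mallet (contact force between any of the fingers, the arm and collar above 1 N).
It fails at once if the cell is tipped over (angle between cell's own z axis and vertical above 0.6 rad).
It fails at once if another thing on the bench (amber or steel block, chisel, tape measure, jar, offcut) is displaced by more than 30 mm (distance of any of amber, steelblock, chisel, tape, jar, offcut from where it was at the start of the episode above 0.03 m).
It also fails if it takes over 66 s, if anything falls off the work surface, if the arm or the gripper's body presses on something with over 40 N, if the wrist force passes 120 N, or if a joint passes its speed limit or range.

## Working session

There is one attempt and no reset: what is moved stays moved. The work goes in short steps, Python scripts to look and compute and a shell command to move; the robot and the scene stay as the last step left them, time stands still between calls to the robot, and variables do not carry over. Pictures are saved under pics/ and viewed, at most 10 in all, crops included, and the job is handed in when it is done.

```bash
ls; mkdir -p pics
python3 - <<'E'
from station import status,cams
import cv2,numpy as np
print(status.observe())
for n in("top","scene"):
    c=cams.get_image(n); cv2.imwrite(f"pics/{n}0.png",c["pixels"]); np.savez(f"{n}0.npz",**c)
    print(n,c["mtx"],c["xyz"],c["rotation"])
E
```

```text
pics
{'clock': 0.0, 'joints': array([-1.29248312e+00,  5.28473681e-01,  1.43385435e+00, -2.61840381e-06,
        1.18135833e+00, -1.78532255e-01]), 'dq': array([-0.00052159,  0.00128625, -0.00113732, -0.00072214,  0.00213289,
        0.00212262]), 'joint_efforts': array([-1.14366518e-03, -4.40051544e+01, -1.76591581e+01,  6.32037409e-02,
        5.82315505e-02, -1.59354522e-04]), 'position': array([ 275.52548859, -560.26530993,  243.58219401]), 'tool_rot': array([-3.05795203e+00, -7.10915015e-01,  1.67697439e-04]), 'contact_force': array([ 0.81228727,  0.45963911, -0.08428994]), 'moment': array([ 0.00512917,  0.01825537, -0.03017153]), 'grasp_force': 0.0, 'opening': 87.13414760262486}
top [[476.13442846   0.         283.91739866]
 [  0.         476.13442846 203.24219316]
 [  0.           0.           1.        ]] [ 355.29062025  -20.91493469 1710.22422829] [-2.18461114  2.13723776 -0.13123459]
scene [[485.04878939   0.         282.68976115]
 [  0.         485.04878939 206.27116842]
 [  0.           0.           1.        ]] [1338.43527326 -547.77631763 1060.07214464] [-2.1417861  -1.11113044  0.4766669 ]
```

View pics/top0.png

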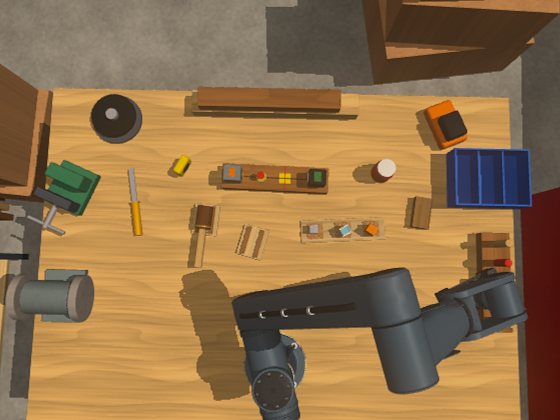

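View pics/scene0.png

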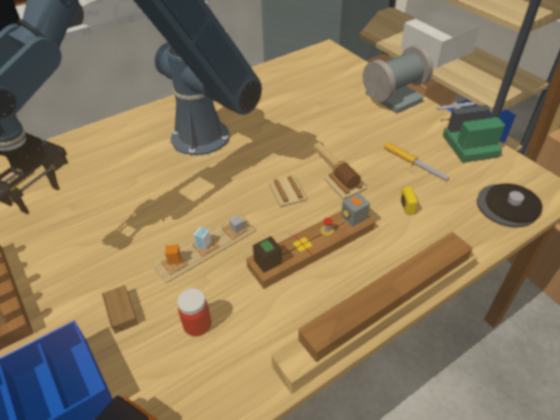

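The top view shows the gauge at (275,178): lamp (232,172), red peg (261,175), yellow mark (285,179), sensor (318,178). The tray is at (343,230), with the steel block (313,229), clear cell (345,230) and amber (372,229). There are two cradle candidates: one holding the mallet at (205,218) and an empty one at (252,241). The base is near (272,385), so the one with the mallet is farther. I'll confirm that in an enlarged crop.

```bash
cat > h.py <<'E'
import numpy as np,cv2
from scipy.spatial.transform import Rotation as R
def load(n): return dict(np.load(n+".npz"))
def ray(c,uv,z):
    """world points on plane height z for pixels uv (N,2)"""
    uv=np.atleast_2d(uv).astype(float)
    d=np.c_[uv,np.ones(len(uv))]@np.linalg.inv(c["mtx"]).T
    d=d@R.from_rotvec(c["rotation"]).as_matrix().T
    o=c["xyz"]; return o+d*((z-o[2])/d[:,2:3])
def proj(c,p):
    q=(np.atleast_2d(p)-c["xyz"])@R.from_rotvec(c["rotation"]).as_matrix()
    q=q@c["mtx"].T; return q[:,:2]/q[:,2:]
E
python3 - <<'E'
from h import *
c=load("top0");im=c["pixels"]
cv2.imwrite("pics/crop1.png",cv2.resize(im[150:285,185:395],None,fx=3.8,fy=3.8,interpolation=cv2.INTER_CUBIC))
for n,uv,z in(("base",(272,385),0),("lamp",(232,172),106),("sensor",(318,178),106),("peg",(261,175),88),("mark",(285,179),40),("head",(205,217),73),("handle end",(198,266),57),("empty",(252,241),24),("cell",(345,230),62)):
    print(n,ray(c,uv,z).round(0)[0])
E
```

```text
base [-74.   5.   0.]
lamp [651. 157. 106.]
sensor [ 637. -137.  106.]
peg [646.  59.  88.]
mark [642. -24.  40.]
head [497. 249.  73.]
handle end [329. 268.  57.]
empty [420.  87.  24.]
cell [ 464. -236.   62.]
```

View pics/crop1.png

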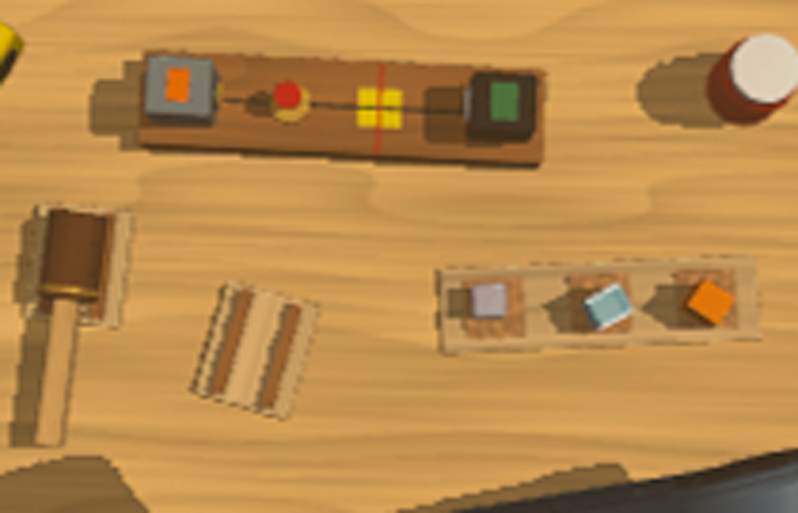

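The crop confirms it: the dark mallet head lies in the left cradle, about 556 mm from the base, and the tilted empty one is only about 430 mm away. So the mallet's own cradle is the one meant. Next I go above the handle and look with the wrist camera.

```bash
cat > go.py <<'E'
import sys
from h import *
from station import status
s=status.observe(); M=R.from_rotvec(s["tool_rot"])
for a in sys.argv[1:]:
    x,y,z,w=map(float,a.split(","))   # TCP target, yaw (deg) of tool x, tool down
    T=R.from_matrix(np.c_[[np.cos(np.radians(w)),np.sin(np.radians(w)),0],[np.sin(np.radians(w)),-np.cos(np.radians(w)),0],[0,0,-1]])
    print(a,"cm",(M.inv().apply(np.array([x,y,z])-s["position"])/10).round(2),"rot",(M.inv()*T).as_rotvec().round(3))
E
cat > st.py <<'E'
from h import *
from station import status
s=status.observe();X=R.from_rotvec(s["tool_rot"]).as_matrix()
print(s["clock"],s["position"].round(1),"yaw",np.degrees(np.arctan2(X[1,0],X[0,0])).round(2),"toolz",X[:,2].round(3),"F",s["contact_force"].round(1),"open",s["opening"],s["grasp_force"],"q",s["joints"].round(2))
E
python3 go.py 470,-150,250,0 400,255,250,-6
```

```text
470,-150,250,0 cm [ 35.55 -28.25  -0.57] rot [-0.002  0.     0.457]
400,255,250,-6 cm [ 47.13 -67.68  -0.49] rot [-0.002  0.     0.562]
```

```bash
R='{"translation":[35.5,-28.3,-0.6],"rot":[0,0,0.46],"fingers":0}'; python3 -m inch '[{"translation":[5,-4,-0.6],"rot":[0,0,0.06],"fingers":0},{"translation":[9.5,-7.5,-0.6],"rot":[0,0,0.12],"fingers":0},{"translation":[14,-11.2,-0.6],"rot":[0,0,0.2],"fingers":0},{"translation":[18.5,-14.8,-0.6],"rot":[0,0,0.27],"fingers":0},{"translation":[23,-18.4,-0.6],"rot":[0,0,0.34],"fingers":0},{"translation":[27.5,-22,-0.6],"rot":[0,0,0.4],"fingers":0},{"translation":[32,-25.5,-0.6],"rot":[0,0,0.46],"fingers":0},{"translation":[35.5,-28.3,-0.6],"rot":[0,0,0.46],"fingers":0}]'; python3 go.py 400,255,250,-6
```

```text
clock: 1.1
position: [469.8, -148.1, 250.3]
tool_rot: [-3.141, 0.004, 0.001]
contact_force: [0.5, -0.3, -0.1]
opening: 86.4
grasp_force: 0.0
400,255,250,-6 cm [ -7.08 -40.29   0.06] rot [-0.     0.     0.102]
```

```bash
python3 -m inch '[{"translation":[-0.9,-5.2,0],"rot":[0,0,0.05],"fingers":0},{"translation":[-1.8,-10.4,0],"rot":[0,0,0.1],"fingers":0},{"translation":[-2.7,-15.6,0],"rot":[0,0,0.1],"fingers":0},{"translation":[-3.6,-20.8,0],"rot":[0,0,0.1],"fingers":0},{"translation":[-4.5,-26,0],"rot":[0,0,0.1],"fingers":0},{"translation":[-5.4,-31.2,0],"rot":[0,0,0.1],"fingers":0},{"translation":[-6.3,-36.3,0],"rot":[0,0,0.1],"fingers":0},{"translation":[-7.1,-40.3,0],"rot":[0,0,0.1],"fingers":0}]';python3 -m inch '[{"translation":[0,0,0],"rot":[0,0,0],"fingers":0},{"translation":[0,0,0],"rot":[0,0,0],"fingers":0}]'; python3 st.py
cat >> h.py <<'E'
def grab(name):
    from station import status,cams
    s=status.observe(); c=dict(cams.get_image("wrist"))
    T=np.eye(4);T[:3,:3]=R.from_rotvec(s["tool_rot"]).as_matrix();T[:3,3]=s["position"]
    W=T@c["tool_from_camera"]; c["xyz"]=W[:3,3]; c["rotation"]=R.from_matrix(W[:3,:3]).as_rotvec()
    cv2.imwrite(f"pics/{name}.png",c["pixels"]); np.savez(name+".npz",**c); return c
E
python3 -c "
from h import *
c=grab('w1');print(c['xyz'],R.from_rotvec(c['rotation']).as_matrix().round(2))"
```

```text
clock: 2.1
position: [398.9, 254.8, 250.4]
tool_rot: [3.137, -0.16, -0.001]
contact_force: [0.6, -0.6, -0.2]
opening: 86.8
grasp_force: 0.0
clock: 2.35
position: [399.5, 252.5, 250.3]
tool_rot: [3.137, -0.161, -0.001]
contact_force: [0.0, -0.3, -0.6]
opening: 87.0
grasp_force: 0.0
2.35 [399.5 252.5 250.3] yaw -5.88 toolz [-0.001 -0.001 -1.   ] F [ 0.  -0.3 -0.6] open 87.01719417414496 0.0 q [ 0.33  0.32  1.8  -0.    1.03  2.  ]
[482.85481163 243.62995924 390.60537181] [[-0.1  -0.95 -0.3 ]
 [-0.99  0.1   0.03]
 [-0.    0.3  -0.95]]
```

View pics/w1.png

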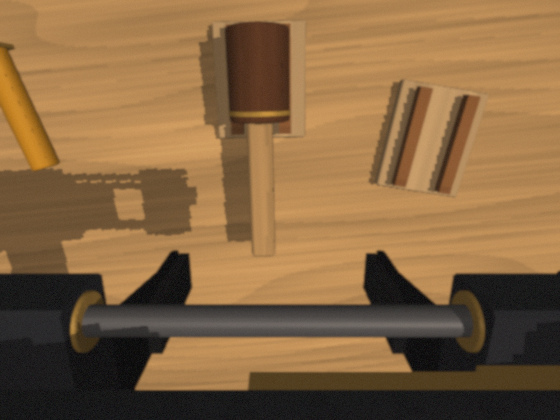

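The wrist view shows the mallet with its head at (226–291, 22–120). The handle's edges run from (245–273, 130) to (252–275, 255).

```bash
python3 - <<'E'
from h import *
c=load("w1")
h=ray(c,[(245,130),(273,130),(252,255),(275,255)],57)
print(h.round(1)); a=(h[0]+h[1])/2;b=(h[2]+h[3])/2
d=(a-b)[:2]; u=d/np.linalg.norm(d); print("yaw",np.degrees(np.arctan2(u[1],u[0])),"widths",np.linalg.norm(h[0]-h[1]),np.linalg.norm(h[2]-h[3]))
print("head edges z45",ray(c,[(226,30),(291,30),(230,115),(289,115)],45).round(1))
end=b[:2]; print("head mid from end",end+u*175,"grip",end+u*105)
print("cradle base z12",ray(c,[(306,22),(304,137),(217,137),(210,22)],12).round(1))
E
python3 go.py 428,256,250,-6
```

```text
[[456.1 276.1  57. ]
 [453.5 250.7  57. ]
 [331.8 285.2  57. ]
 [329.4 261.9  57. ]]
yaw -4.669845665214876 widths 25.539323795521486 23.395756040664317
head edges z45 [[541.8 282.7  45. ]
 [535.9 226.2  45. ]
 [470.2 289.4  45. ]
 [464.6 234.6  45. ]]
head mid from end [504.99764712 259.28592759] grip [435.23002105 264.98490582]
cradle base z12 [[546.4 209.8  12. ]
 [439.1 220.3  12. ]
 [448.5 310.4  12. ]
 [555.8 300.5  12. ]]
428,256,250,-6 cm [ 2.77 -0.68  0.03] rot [0.001 0.001 0.001]
```

```bash
python3 go.py 436,265,110,-5.2 436,265,47,-5.2
```

```text
436,265,110,-5.2 cm [ 3.48 -1.67 14.03] rot [ 0.001  0.001 -0.013]
436,265,47,-5.2 cm [ 3.49 -1.67 20.33] rot [ 0.001  0.001 -0.013]
```

```bash
python3 -m inch '[{"translation":[1.5,-0.8,5],"rot":[0,0,-0.01],"fingers":0},{"translation":[3.5,-1.7,10],"rot":[0,0,-0.01],"fingers":0},{"translation":[3.5,-1.7,13],"rot":[0,0,-0.01],"fingers":0},{"translation":[3.5,-1.7,15.5],"rot":[0,0,-0.01],"fingers":0},{"translation":[3.5,-1.7,18],"rot":[0,0,-0.01],"fingers":0},{"translation":[3.5,-1.7,20],"rot":[0,0,-0.01],"fingers":0},{"translation":[3.5,-1.7,20.3],"rot":[0,0,-0.01],"fingers":0},{"translation":[3.5,-1.7,20.3],"rot":[0,0,-0.01],"fingers":0}]' ; python3 st.py; python3 -c "
from h import *
c=grab('w2')"
```

```text
clock: 3.4
position: [436.9, 265.5, 47.8]
tool_rot: [-3.138, 0.149, -0.0]
contact_force: [-0.5, -0.3, -0.5]
opening: 87.0
grasp_force: 0.0
3.4 [436.9 265.5  47.8] yaw -5.42 toolz [ 0.  0. -1.] F [-0.5 -0.3 -0.5] open 87.03664844930955 0.0 q [ 0.33  0.71  1.86 -0.    0.58  1.99]
```

View pics/w2.png

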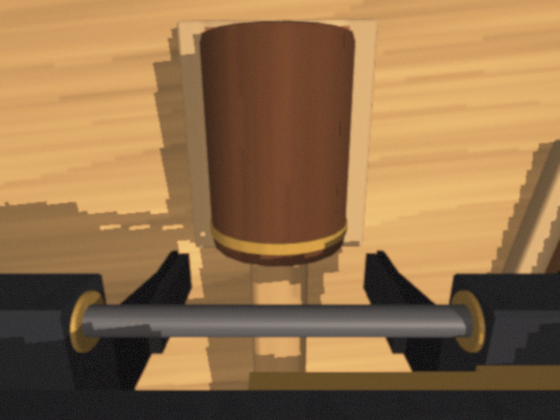

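The handle is centred between the fingers (253–305 px, with the finger gap at 190–365). I close the gripper.

```bash
python3 -m inch '[{"translation":[0,0,0],"rot":[0,0,0],"fingers":255},{"translation":[0,0,0],"rot":[0,0,0],"fingers":255},{"translation":[0,0,0],"rot":[0,0,0],"fingers":255},{"translation":[0,0,0],"rot":[0,0,0],"fingers":255},{"translation":[0,0,0],"rot":[0,0,0],"fingers":255},{"translation":[0,0,0],"rot":[0,0,0],"fingers":255},{"translation":[0,0,0],"rot":[0,0,0],"fingers":255},{"translation":[0,0,0],"rot":[0,0,0],"fingers":255}]' 60; python3 st.py
python3 - <<'E'
from h import *
for n in("top0","scene0"):
    c=load(n); hsv=cv2.cvtColor(c["pixels"],cv2.COLOR_BGR2HSV)
    box={"top0":(155,200,210,340),"scene0":(180,290,240,385)}[n]; y0,y1,x0,x1=box
    def cent(lo,hi,z,lab):
        m=cv2.inRange(hsv[y0:y1,x0:x1],lo,hi); k,_,st,ce=cv2.connectedComponentsWithStats(m)
        for i in range(1,k):
            if st[i,4]>8: 
                uv=ce[i]+[x0,y0]; print(n,lab,uv.round(1),st[i,4],ray(c,uv,z).round(1)[0])
    cent((0,170,120),(5,255,255),88,"red"); cent((170,170,120),(180,255,255),88,"red2")
    cent((24,170,150),(35,255,255),40,"yellow"); cent((6,180,180),(14,255,255),106,"lamp"); cent((50,60,40),(75,255,255),106,"sensor")
E
```

```text
clock: 4.45
position: [435.7, 265.7, 47.5]
tool_rot: [3.137, -0.146, -0.002]
contact_force: [-0.7, -3.0, 0.7]
opening: 23.3
grasp_force: 60.0
4.45 [435.7 265.7  47.5] yaw -5.34 toolz [-0.001 -0.001 -1.   ] F [-0.7 -3.   0.7] open 23.25615593576589 59.97704626992345 q [ 0.33  0.71  1.86 -0.    0.58  1.99]
top0 red [260.4 174.5] 31 [647.4  60.9  88. ]
top0 yellow [281.5 175.5] 16 [654.3 -11.7  40. ]
top0 yellow [287.5 175.5] 16 [654.8 -33.1  40. ]
top0 yellow [281.2 180.4] 18 [636.5 -11.1  40. ]
top0 yellow [287.6 180.6] 17 [636.3 -33.8  40. ]
top0 lamp [231.3 171.7] 46 [651.9 159.7 106. ]
top0 sensor [317.2 172.9] 11 [ 654.2 -133.9  106. ]
scene0 red [327.6 221.4] 30 [657.  58.  88.]
scene0 yellow [305.6 242.2] 44 [649.6 -10.4  40. ]
scene0 yellow [298.6 245.8] 47 [648.7 -33.8  40. ]
scene0 sensor [266.5 245.5] 76 [ 644.7 -133.5  106. ]
```

```bash
python3 -m inch '[{"translation":[0,0,-1],"rot":[0,0,0],"fingers":255},{"translation":[0,0,-3],"rot":[0,0,0],"fingers":255},{"translation":[0,0,-5.5],"rot":[0,0,0],"fingers":255},{"translation":[0,0,-8],"rot":[0,0,0],"fingers":255},{"translation":[0,0,-10.5],"rot":[0,0,0],"fingers":255},{"translation":[0,0,-12.3],"rot":[0,0,0],"fingers":255},{"translation":[0,0,-12.3],"rot":[0,0,0],"fingers":255}]' ; python3 st.py; python3 go.py 582,67,170,-5.3; python3 -c "
from h import *
c=grab('w3')"
```

```text
clock: 5.32
position: [437.0, 266.7, 171.9]
tool_rot: [-3.137, 0.146, -0.005]
contact_force: [0.7, -0.6, -3.8]
opening: 23.2
grasp_force: 60.0
5.325 [437.  266.7 171.9] yaw -5.33 toolz [ 0.003  0.001 -1.   ] F [ 0.7 -0.6 -3.8] open 23.164765463571605 59.971618093550205 q [0.33 0.48 1.79 0.   0.87 1.99]
582,67,170,-5.3 cm [16.3  18.53  0.21] rot [-0.002 -0.003 -0.001]
```

View pics/w3.png

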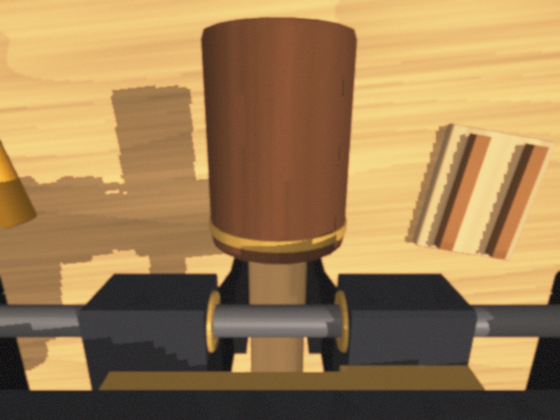

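The mallet is lifted and held level: its head is at (203–355, 25–260), at the same place in the view as before the lift. I move it over the peg.

```bash
python3 -m inch '[{"translation":[2,2.3,0.1],"rot":[0,0,0],"fingers":255},{"translation":[4.8,5.5,0.1],"rot":[0,0,0],"fingers":255},{"translation":[7.8,8.9,0.1],"rot":[0,0,0],"fingers":255},{"translation":[10.8,12.3,0.1],"rot":[0,0,0],"fingers":255},{"translation":[13.5,15.4,0.1],"rot":[0,0,0],"fingers":255},{"translation":[15.6,17.7,0.1],"rot":[0,0,0],"fingers":255},{"translation":[16.3,18.5,0.1],"rot":[0,0,0],"fingers":255},{"translation":[16.3,18.5,0.1],"rot":[0,0,0],"fingers":255}]' ; python3 st.py
python3 - <<'E'
from h import *
from station import cams
a=[]
for n in("top","scene"):
    c=dict(cams.get_image(n)); np.savez(n+"1.npz",**c)
    im=c["pixels"]; p=proj(c,(649,61,120))[0].astype(int)
    a.append(cv2.resize(im[max(0,p[1]-60):p[1]+60,p[0]-65:p[0]+65],(390,360),interpolation=cv2.INTER_CUBIC)); print(n,p)
cv2.imwrite("pics/chk.png",np.hstack(a))
E
```

```text
clock: 6.38
position: [580.5, 66.8, 168.4]
tool_rot: [-3.138, 0.148, 0.004]
contact_force: [-0.9, 0.2, -3.8]
opening: 23.5
grasp_force: 60.0
6.375 [580.5  66.8 168.4] yaw -5.4 toolz [-0.003  0.001 -1.   ] F [-0.9  0.2 -3.8] open 23.480211654512306 59.9715232104063 q [-0.08  0.57  1.61  0.    0.97  1.59]
top [259 172]
scene [327 211]
```

View pics/chk.png

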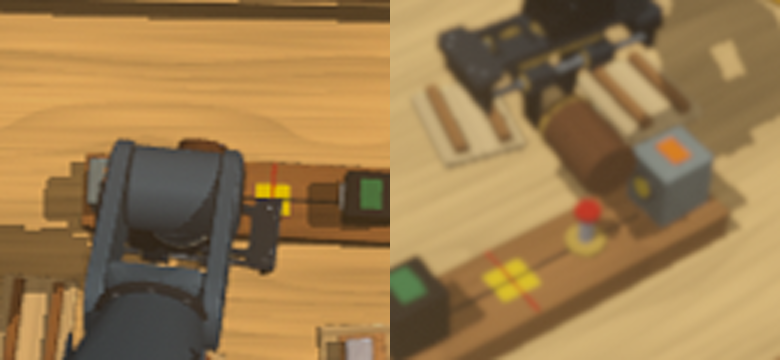

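The mallet's head is around (590,145) in the right-hand crop, and the red peg head is at (588,212) in front of it. I check this against the projections.

```bash
python3 - <<'E'
from h import *
c=load("scene1"); t=load("top1")
H=np.array([580.5,66.8,165.5])+67*np.array([.9955,-.094,0])
print("head pred",H.round(1),proj(c,H),"front",proj(c,H+40*np.array([.9955,-.094,0])),"front top",proj(t,H+40*np.array([.9955,-.094,0])))
hsv=cv2.cvtColor(c["pixels"],cv2.COLOR_BGR2HSV);m=cv2.inRange(hsv,(0,170,120),(5,255,255))[190:240,310:350]
ys,xs=np.nonzero(m);print("red",xs.min()+310,xs.max()+310,ys.min()+190,ys.max()+190,len(xs))
print("peg pred",proj(c,[(649,61,88),(652,61,88),(649,64,88)]))
E
python3 go.py 582,66,124,-5.3 582,66,84.5,-5.3
```

```text
head pred [647.2  60.5 165.5] [[327.56694351 198.68347874]] front [[336.0539616  208.02122819]] front top [[260.94419265 158.58015987]]
red 324 330 218 224 35
peg pred [[326.68916712 219.17333861]
 [327.37136796 219.82097121]
 [327.54611854 218.71045064]]
582,66,124,-5.3 cm [0.25 0.17 4.48] rot [-0.     0.003  0.   ]
582,66,84.5,-5.3 cm [0.26 0.18 8.43] rot [-0.     0.003  0.   ]
```

```bash
python3 -m inch '[{"translation":[0.3,0.2,1],"rot":[0,0,0],"fingers":255},{"translation":[0.5,0.2,2.5],"rot":[0,0,0],"fingers":255},{"translation":[0.5,0.2,4],"rot":[0,0,0],"fingers":255},{"translation":[0.5,0.2,5],"rot":[0,0,0],"fingers":255},{"translation":[0.5,0.2,6],"rot":[0,0,0],"fingers":255},{"translation":[0.5,0.2,7],"rot":[0,0,0],"fingers":255},{"translation":[0.5,0.2,7.5],"rot":[0,0,0],"fingers":255},{"translation":[0.5,0.2,7.5],"rot":[0,0,0],"fingers":255}]' ; python3 st.py; python3 go.py 582,66,84.5,-5.3
```

```text
clock: 7.48
position: [586.3, 64.4, 94.2]
tool_rot: [-3.138, 0.146, -0.0]
contact_force: [0.3, -0.5, -3.2]
opening: 23.5
grasp_force: 60.0
7.475 [586.3  64.4  94.2] yaw -5.34 toolz [ 0. -0. -1.] F [ 0.3 -0.5 -3.2] open 23.540686475024632 59.97154824435711 q [-0.08  0.69  1.64  0.    0.81  1.58]
582,66,84.5,-5.3 cm [-0.44 -0.12  0.97] rot [-0.    -0.    -0.001]
```

```bash
python3 -m inch '[{"translation":[0,0,0.4],"rot":[0,0,0],"fingers":255},{"translation":[0,0,0.8],"rot":[0,0,0],"fingers":255}]' |grep force;  python3 -m inch '[{"translation":[0,0,0.2],"rot":[0,0,0],"fingers":255},{"translation":[0,0,0.4],"rot":[0,0,0],"fingers":255}]'|grep force ; python3 st.py; python3 -c "
from h import *
from station import cams
c=dict(cams.get_image('scene')); np.savez('scene2.npz',**c)
cv2.imwrite('pics/chk2.png',cv2.resize(c['pixels'][160:280,260:400],None,fx=4,fy=4,interpolation=cv2.INTER_CUBIC))"
```

```text
contact_force: [-2.2, 0.2, 2.8]
grasp_force: 60.0
contact_force: [-3.5, 0.2, 8.0]
grasp_force: 60.0
7.975 [586.8  64.3  82.9] yaw -5.34 toolz [ 0.002 -0.    -1.   ] F [-3.5  0.2  8. ] open 22.973540233634687 59.97200343757868 q [-0.08  0.7   1.65 -0.    0.79  1.58]
```

View pics/chk2.png

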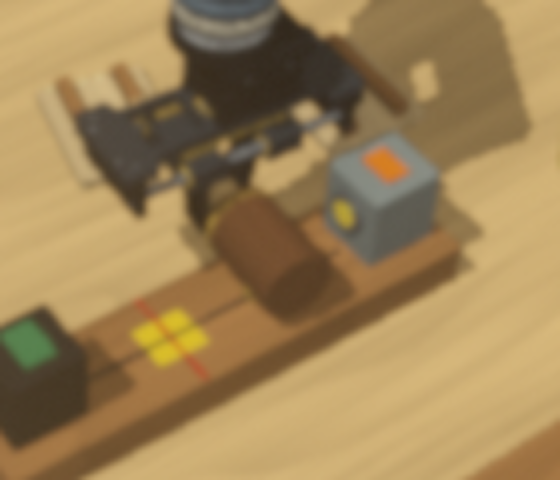

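The mallet's head lies on the peg over the collar at (270,255), clear of the lamp. I keep pressing until the force shows the stop.

```bash
for i in 1 2; do python3 -m inch '[{"translation":[0,0,0.15],"rot":[0,0,0],"fingers":255},{"translation":[0,0,0.15],"rot":[0,0,0],"fingers":255}]'|grep -E "contact|position";done ; python3 st.py
```

```text
position: [586.8, 64.3, 82.4]
contact_force: [-4.7, 0.6, 9.6]
position: [586.3, 64.2, 81.1]
contact_force: [-5.6, 0.1, 11.8]
8.525 [586.3  64.2  81.1] yaw -5.33 toolz [ 0.001 -0.    -1.   ] F [-5.6  0.1 11.8] open 23.454421326592836 59.995030369609594 q [-0.08  0.71  1.65 -0.    0.79  1.58]
```

```bash
for i in 1 2; do python3 -m inch '[{"translation":[0,0,0.25],"rot":[0,0,0],"fingers":255},{"translation":[0,0,0.25],"rot":[0,0,0],"fingers":255}]'|grep -E "contact|position";done ; python3 st.py
```

```text
position: [585.4, 64.3, 78.3]
contact_force: [-7.6, -0.1, 12.4]
position: [584.7, 64.4, 75.6]
contact_force: [-7.5, -1.2, 11.4]
9.025 [584.7  64.4  75.6] yaw -5.33 toolz [-0.003 -0.    -1.   ] F [-7.5 -1.2 11.4] open 23.73807185187489 59.9984597414732 q [-0.08  0.71  1.65 -0.    0.78  1.58]
```

```bash
python3 -m inch '[{"translation":[0,0,-1],"rot":[0,0,0],"fingers":255},{"translation":[0,0,-3],"rot":[0,0,0],"fingers":255},{"translation":[0,0,-5.5],"rot":[0,0,0],"fingers":255},{"translation":[0,0,-8],"rot":[0,0,0],"fingers":255},{"translation":[0,0,-9.5],"rot":[0,0,0],"fingers":255},{"translation":[0,0,-9.5],"rot":[0,0,0],"fingers":255}]'|grep contact ; python3 st.py; python3 go.py 436,265.7,170,-5.3
python3 - <<'E'
from h import *
from station import cams
w=grab('w4'); o=load('w3')
c=dict(cams.get_image('scene')); np.savez('scene3.npz',**c)
hsv=cv2.cvtColor(c["pixels"],cv2.COLOR_BGR2HSV)
m=cv2.inRange(hsv,(0,150,100),(5,255,255))[190:245,305:355]; ys,xs=np.nonzero(m); print("red",len(xs),xs.mean()+305,ys.mean()+190,"pred up/down",proj(c,[(651,62,88),(651,62,54)]))
print(ray(c,(xs.mean()+305,ys.mean()+190),54))
for k in(o,w):
    g=cv2.cvtColor(k["pixels"],cv2.COLOR_BGR2HSV)[:300,180:380]; m=cv2.inRange(g,(0,80,20),(15,255,150)); ys,xs=np.nonzero(m); print("head rows",np.percentile(ys,[1,99]),"cols at 60,200",[np.nonzero(m[r])[0][[0,-1]]+180 for r in(60,200)])
cv2.imwrite("pics/chk3.png",np.hstack([w["pixels"],cv2.resize(c["pixels"][190:245,305:355],(240,420))]))
E
```

```text
contact_force: [-0.1, -0.2, -3.0]
9.775 [587.   64.4 170.3] yaw -5.34 toolz [ 0.002 -0.    -1.   ] F [-0.1 -0.2 -3. ] open 23.341042178236318 59.99501137062907 q [-0.08  0.57  1.59  0.    0.97  1.58]
436,265.7,170,-5.3 cm [-1.691e+01 -1.864e+01 -1.000e-02] rot [-0.    -0.002 -0.001]
red 27 326.96296296296293 228.62962962962962 pred up/down [[327.42970373 219.45025386]
 [326.81566359 227.78636941]]
[[653.72815778  60.35557441  54.        ]]
head rows [ 22.   264.16] cols at 60,200 [array([203, 354]), array([210, 345])]
head rows [ 29. 275.] cols at 60,200 [array([195, 361]), array([206, 347])]
```

View pics/chk3.png

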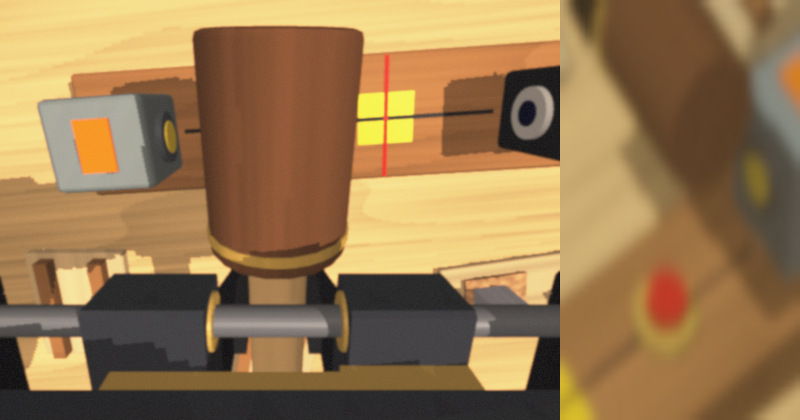

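The peg's red head now sits directly on the collar, at (665,300) in the right panel, so it is fully down. The mallet has pitched up about 0.12 rad in the grip. I carry it back with a compensating tilt.

```bash
python3 -m inch '[{"translation":[-2,-2.2,0],"rot":[0,0,0],"fingers":255},{"translation":[-5,-5.5,0],"rot":[0,-0.02,0],"fingers":255},{"translation":[-8,-8.8,0],"rot":[0,-0.05,0],"fingers":255},{"translation":[-11,-12.1,0],"rot":[0,-0.08,0],"fingers":255},{"translation":[-14,-15.4,0],"rot":[0,-0.11,0],"fingers":255},{"translation":[-16.2,-17.8,0],"rot":[0,-0.12,0],"fingers":255},{"translation":[-16.9,-18.6,0],"rot":[0,-0.12,0],"fingers":255},{"translation":[-16.9,-18.6,0],"rot":[0,-0.12,0],"fingers":255}]'|grep contact ; python3 st.py; python3 go.py 436,265.7,80,-5.3 436,265.7,50,-5.3
python3 - <<'E'
from h import *
w=grab('w5')
# cradle rails: print mask free check of head vs rails by row profile
print(w["xyz"])
E
```

```text
contact_force: [0.3, -0.5, -3.4]
10.875 [434.9 265.4 168.9] yaw -5.27 toolz [-0.12   0.01  -0.993] F [ 0.3 -0.5 -3.4] open 23.329105094134874 59.99522382393479 q [0.3  0.52 1.73 0.05 1.01 1.93]
436,265.7,80,-5.3 cm [ 1.18 -0.05  8.81] rot [0.001 0.121 0.001]
436,265.7,50,-5.3 cm [ 1.54 -0.05 11.79] rot [0.001 0.121 0.001]
[534.43789042 255.90207497 298.24599642]
```

```bash
python3 -m inch '[{"translation":[0.3,0,2],"rot":[0,0,0],"fingers":255},{"translation":[0.7,0,5],"rot":[0,0,0],"fingers":255},{"translation":[1,0,7.5],"rot":[0,0,0],"fingers":255},{"translation":[1.2,0,9.5],"rot":[0,0,0],"fingers":255},{"translation":[1.4,0,10.8],"rot":[0,0,0],"fingers":255},{"translation":[1.5,0,11.5],"rot":[0,0,0],"fingers":255},{"translation":[1.5,0,11.8],"rot":[0,0,0],"fingers":255},{"translation":[1.5,0,11.8],"rot":[0,0,0],"fingers":255}]'|grep contact ; python3 st.py; python3 go.py 436,265.7,48,-5.3
```

```text
contact_force: [0.0, -0.0, -3.3]
11.925 [436.3 265.3  50.9] yaw -5.34 toolz [-0.119  0.011 -0.993] F [ 0.  -0.  -3.3] open 23.614957996375765 59.99511240050197 q [0.3  0.72 1.79 0.07 0.74 1.91]
436,265.7,48,-5.3 cm [ 0.   -0.04  0.29] rot [-0.     0.119 -0.001]
```

```bash
python3 -m inch '[{"translation":[0,0,0.2],"rot":[0,0,0],"fingers":255},{"translation":[0,0,0.35],"rot":[0,0,0],"fingers":255},{"translation":[0,0,0.35],"rot":[0,0,0],"fingers":255}]'|grep contact ; python3 st.py
```

```text
contact_force: [-0.5, -0.4, -3.5]
12.3 [435.7 265.4  47.3] yaw -5.33 toolz [-0.119  0.011 -0.993] F [-0.5 -0.4 -3.5] open 23.61402133211343 59.99514805153012 q [0.3  0.73 1.79 0.07 0.73 1.91]
```

```bash
python3 -m inch '[{"translation":[0,0,0.15],"rot":[0,0,0],"fingers":255},{"translation":[0,0,0.3],"rot":[0,0,0],"fingers":255},{"translation":[0,0,0.3],"rot":[0,0,0],"fingers":255}]'|grep contact ; python3 st.py
```

```text
contact_force: [-3.0, -1.0, 12.0]
12.675 [435.5 265.5  46. ] yaw -5.32 toolz [-0.118  0.012 -0.993] F [-3. -1. 12.] open 23.203580313497778 60.00842185690999 q [0.3  0.73 1.79 0.07 0.73 1.91]
```

```bash
python3 -m inch '[{"translation":[0,0,0],"rot":[0,0,0],"fingers":120},{"translation":[0,0,0],"rot":[0,0,0],"fingers":60},{"translation":[0,0,0],"rot":[0,0,0],"fingers":0},{"translation":[0,0,0],"rot":[0,0,0],"fingers":0},{"translation":[0,0,0],"rot":[0,0,0],"fingers":0},{"translation":[-0.1,0,-1],"rot":[0,0,0],"fingers":0},{"translation":[-0.4,0,-4],"rot":[0,0,0],"fingers":0},{"translation":[-1,0,-9],"rot":[0,0.05,0],"fingers":0}]'; python3 st.py; python3 go.py 436,265.7,250,-5.3
```

```text
clock: 13.68
position: [436.3, 264.9, 134.9]
tool_rot: [-3.134, 0.148, 0.111]
contact_force: [0.8, 0.9, 1.0]
opening: 85.7
grasp_force: 0.0
13.675 [436.3 264.9 134.9] yaw -5.4 toolz [-0.07   0.006 -0.997] F [0.8 0.9 1. ] open 85.74955128264976 0.0 q [0.31 0.56 1.78 0.04 0.87 1.95]
436,265.7,250,-5.3 cm [ -0.85  -0.07 -11.47] rot [ 0.001  0.071 -0.002]
```

```bash
python3 -m inch '[{"translation":[-1,0,-3],"rot":[0,0.03,0],"fingers":0},{"translation":[-2,0,-7],"rot":[0,0.07,0],"fingers":0},{"translation":[-3.5,0,-10.5],"rot":[0,0.07,0],"fingers":0},{"translation":[-3.8,0,-11.5],"rot":[0,0.07,0],"fingers":0},{"translation":[-3.8,0,-11.5],"rot":[0,0.07,0],"fingers":0}]'|grep contact; python3 st.py; python3 -c "
from h import *
c=grab('w6')"; python3 go.py 440,-60,250,0 400,-235,200,0
```

```text
contact_force: [-0.3, -0.3, -0.4]
14.3 [406.6 268.1 252.6] yaw -5.33 toolz [ 0.002  0.001 -1.   ] F [-0.3 -0.3 -0.4] open 87.01098543426156 0.0 q [ 0.35  0.33  1.76 -0.    1.05  2.02]
440,-60,250,0 cm [ 6.41 32.33  0.17] rot [ 0.     0.    -0.093]
400,-235,200,0 cm [ 4.06 50.12  5.17] rot [ 0.     0.    -0.093]
```

View pics/w6.png

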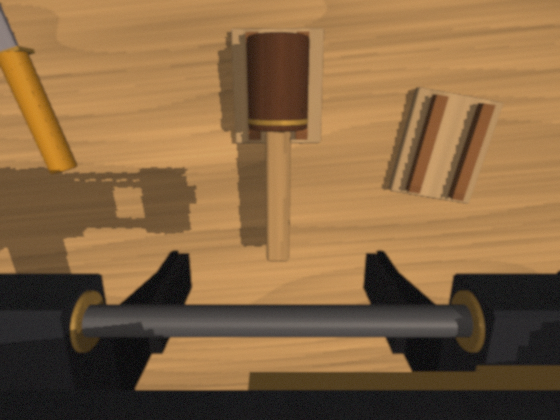

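The mallet is home in the left cradle, with its head at (247–308, 33–128) between the rails, and it is released. Next, the cell.

```bash
python3 -m inch '[{"translation":[1,4,0],"rot":[0,0,-0.03],"fingers":0},{"translation":[2,9,0],"rot":[0,0,-0.09],"fingers":0},{"translation":[3,14.5,0],"rot":[0,0,-0.09],"fingers":0},{"translation":[4.5,20,0],"rot":[0,0,-0.09],"fingers":0},{"translation":[6,25.5,0],"rot":[0,0,-0.09],"fingers":0},{"translation":[6.3,31,0],"rot":[0,0,-0.09],"fingers":0},{"translation":[6.3,36.5,0],"rot":[0,0,-0.09],"fingers":0},{"translation":[6.3,42,0],"rot":[0,0,-0.09],"fingers":0}]'|grep posi; python3 go.py 425,-236,200,0
```

```text
position: [429.2, -157.9, 250.3]
425,-236,200,0 cm [-0.37  7.82  5.02] rot [-0.002  0.003 -0.004]
```

```bash
python3 -m inch '[{"translation":[-0.3,4,2],"rot":[0,0,0],"fingers":0},{"translation":[-0.3,7,4],"rot":[0,0,0],"fingers":0},{"translation":[-0.3,7.8,5],"rot":[0,0,0],"fingers":0},{"translation":[-0.3,7.8,5],"rot":[0,0,0],"fingers":0},{"translation":[-0.3,7.8,5],"rot":[0,0,0],"fingers":0}]'|grep posi
python3 - <<'E'
from h import *
c=grab('w7')
p=proj(c,[(464,-236,62),(464,-236,12),(479,-236,62),(464,-219,62)]);print(p.round(1))
u,v=p[:2].mean(0).astype(int)
hsv=cv2.cvtColor(c["pixels"],cv2.COLOR_BGR2HSV)
r=slice(max(0,v-60),v+60,4);q=slice(u-66,u+66,4)
print(range(max(0,v-60),v+60,4)[0],u-66)
for a in range(max(0,v-60),v+60,5): print(a," ".join("%3d/%3d/%3d"%tuple(hsv[a,b]) for b in range(u-60,u+61,8)))
E
```

```text
position: [426.7, -232.8, 202.1]
[[281.3 157.8]
 [280.8 148.8]
 [281.3 138.4]
 [259.6 157.8]]
93 215
93  15/136/186  16/136/187  16/137/188  16/136/189  15/136/190  15/137/188  16/135/185  16/137/184  16/135/176  16/133/177  16/127/163  17/126/162  16/120/168  16/122/174  16/119/176  16/122/177
98  17/134/167  16/128/157  17/124/166  16/121/169  16/121/171  16/122/172  16/120/177  16/120/174  16/121/173  16/119/173  16/119/173  16/119/173  17/118/168  16/117/170  17/120/166  16/121/168
103  16/122/172  17/120/168  16/117/170  17/121/165  16/117/165  16/117/166  16/120/163  16/118/162  16/116/163  16/118/162  16/118/162  16/120/163  16/117/163  16/119/163  16/121/165  17/118/168
108  17/123/157  17/119/156  17/119/156  16/120/159  16/119/158  17/117/159  16/123/158  16/123/122  14/128/137  15/140/160  14/143/173  16/118/171  16/119/171  16/122/174  16/121/173  16/118/177
113  16/119/165  17/121/166  17/118/169  13/141/155  13/145/153  14/144/149  14/150/155  13/145/148  14/149/151  13/139/152  13/146/164  16/120/181  17/120/177  16/117/179  16/121/179  16/119/176
118  16/120/176  16/1
[... 3002 characters left out ...]
/171  16/137/171  16/138/170  16/133/176  16/138/176  16/135/179  15/138/179  16/137/179  16/136/180  16/135/182
198  16/137/175  16/136/174  16/136/174  16/137/173  16/140/173  16/136/173  16/139/172  16/135/174  16/140/173  16/136/174  16/136/173  16/135/172  16/139/176  16/137/175  16/137/175  16/138/174
203  16/138/172  16/136/173  17/137/171  16/136/172  16/137/173  16/137/171  16/137/175  16/137/173  16/136/173  15/136/175  16/138/176  15/133/178  16/135/178  16/138/178  16/137/181  16/139/182
208  16/136/174  16/135/174  16/136/175  16/135/177  16/137/175  16/138/178  16/137/175  16/133/177  16/136/178  16/135/178  16/135/178  16/140/177  16/137/177  16/140/177  16/136/180  16/137/180
```

```bash
cat > cell.py <<'E'
from h import *
import sys
c=grab(sys.argv[1]) if len(sys.argv)>2 else load(sys.argv[1])
hsv=cv2.cvtColor(c["pixels"],cv2.COLOR_BGR2HSV)
Z=float(sys.argv[3]) if len(sys.argv)>3 else 62
u,v=proj(c,(464,-236,Z))[0].astype(int); x0,y0=u-60,max(0,v-60)
m=cv2.inRange(hsv[y0:y0+120,x0:x0+120],(0,0,165),(60,48,255))
k,_,st,_=cv2.connectedComponentsWithStats(m); lab=cv2.connectedComponents(m)[1]
C=[]
for i in range(1,k):
    if st[i,4]<25: continue
    ys,xs=np.nonzero(lab==i); P=ray(c,np.c_[xs+x0,ys+y0],Z)[:,:2]
    r=cv2.minAreaRect(P.astype(np.float32)); e,w=np.linalg.eigh(np.cov(P.T)); d=w[:,1]
    print(st[i],"world",P.mean(0).round(1),"rect",np.round(r[1],1),"len dir deg",np.degrees(np.arctan2(d[1],d[0])).round(1)); C.append(P.mean(0))
b=cv2.inRange(hsv[y0:y0+120,x0:x0+120],(70,30,100),(110,255,255)); ys,xs=np.nonzero(b); print("blue mean",ray(c,(xs.mean()+x0,ys.mean()+y0),Z)[0].round(1),len(xs))
if len(C)==2: d=C[0]-C[1]; print("centre",(C[0]+C[1])/2,"spacing",np.linalg.norm(d),"dir",np.degrees(np.arctan2(d[1],d[0])))
E
python3 cell.py w7; python3 st.py
```

```text
[ 31  32  39  24 173] world [ 477.6 -228.1] rect [ 3.1 33.6] len dir deg 119.4
[ 48  62  38  23 141] world [ 454.3 -241.3] rect [ 2.8 33.3] len dir deg 119.7
blue mean [ 466.1 -234.7   62. ] 1247
centre [ 465.93535945 -234.69815301] spacing 26.819588879027652 dir 29.619961094248577
16.025 [ 426.9 -232.9  202.4] yaw -0.1 toolz [ 0.  0. -1.] F [-0.6 -0.4  0.3] open 87.00133533066297 0.0 q [-0.73  0.41  1.82  0.    0.92  0.84]
```

The frosted plates were found at 26.8 mm spacing (27 expected), each 3 x 33.5 mm. The cell centre is (465.9, -234.7), with its x axis at 29.6°. I use tool yaw 119.6°.

```bash
python3 go.py 466,-234.7,160,119.6; python3 -m inch '[{"translation":[0.5,0,0.5],"rot":[0,0,-0.17],"fingers":0},{"translation":[1,0,1],"rot":[0,0,-0.34],"fingers":0},{"translation":[1.5,0.1,1.5],"rot":[0,0,-0.51],"fingers":0},{"translation":[2,0.1,2],"rot":[0,0,-0.68],"fingers":0},{"translation":[2.5,0.2,2.5],"rot":[0,0,-0.85],"fingers":0},{"translation":[3,0.2,3],"rot":[0,0,-1.02],"fingers":0},{"translation":[3.5,0.2,3.5],"rot":[0,0,-1.19],"fingers":0},{"translation":[3.9,0.2,4],"rot":[0,0,-1.36],"fingers":0}]'|grep posi;  python3 go.py 466,-234.7,160,119.6
```

```text
466,-234.7,160,119.6 cm [3.91 0.18 4.24] rot [ 0.    -0.    -2.089]
position: [466.4, -235.2, 162.9]
466,-234.7,160,119.6 cm [ 0.04 -0.05  0.29] rot [ 0.001  0.001 -0.723]
```

```bash
python3 -m inch '[{"translation":[0,0,0],"rot":[0,0,-0.17],"fingers":0},{"translation":[0,0,0],"rot":[0,0,-0.34],"fingers":0},{"translation":[0,0,0],"rot":[0,0,-0.51],"fingers":0},{"translation":[0,0,0],"rot":[0,0,-0.66],"fingers":0},{"translation":[0,0,0],"rot":[0,0,-0.72],"fingers":0},{"translation":[0,0,0],"rot":[0,0,-0.72],"fingers":0},{"translation":[0,0,0],"rot":[0,0,-0.72],"fingers":0}]'|grep posi; python3 st.py; python3 cell.py w8 grab; python3 go.py 466,-234.7,48,119.6
```

```text
position: [466.0, -235.6, 162.6]
17.9 [ 466.  -235.6  162.6] yaw 118.99 toolz [ 0.001 -0.    -1.   ] F [ 0.3 -0.1  1.4] open 86.63448218201789 0.0 q [-0.68  0.51  1.77  0.    0.86 -1.19]
[ 75  37  11  46 190] world [ 478.  -228.6] rect [ 7.  34.2] len dir deg 118.3
[ 43  38   8  45 141] world [ 453.5 -241.1] rect [ 4.3 33.1] len dir deg 120.1
blue mean [ 465.3 -233.6   62. ] 1459
centre [ 465.71571549 -234.84847339] spacing 27.49012167148784 dir 27.049386679688105
466,-234.7,48,119.6 cm [ 0.1   0.06 11.45] rot [ 0.     0.001 -0.011]
```

```bash
python3 -m inch '[{"translation":[0,0,2],"rot":[0,0,0],"fingers":0},{"translation":[0.1,0,5],"rot":[0,0,-0.01],"fingers":0},{"translation":[0.1,0,7.5],"rot":[0,0,-0.01],"fingers":0},{"translation":[0.1,0,9.5],"rot":[0,0,-0.01],"fingers":0},{"translation":[0.1,0,11],"rot":[0,0,-0.01],"fingers":0},{"translation":[0.1,0,11.5],"rot":[0,0,-0.01],"fingers":0},{"translation":[0.1,0,11.5],"rot":[0,0,-0.01],"fingers":0}]' 15|grep contact; python3 st.py; python3 -m inch '[{"translation":[0.1,0,0],"rot":[0,0,0],"fingers":90},{"translation":[0.1,0,0],"rot":[0,0,0],"fingers":140},{"translation":[0.1,0,0],"rot":[0,0,0],"fingers":160},{"translation":[0.1,0,0],"rot":[0,0,0],"fingers":180},{"translation":[0.1,0,0],"rot":[0,0,0],"fingers":255},{"translation":[0.1,0,0],"rot":[0,0,0],"fingers":255},{"translation":[0.1,0,0],"rot":[0,0,0],"fingers":255},{"translation":[0.1,0,0],"rot":[0,0,0],"fingers":255}]' 15|grep -E "contact|grasp|open";python3 st.py
```

```text
contact_force: [-0.2, 0.5, 0.4]
18.825 [ 465.3 -235.3   47.1] yaw 119.56 toolz [ 0.  0. -1.] F [-0.2  0.5  0.4] open 86.88162901176584 0.0 q [-0.68  0.71  1.83  0.    0.59 -1.2 ]
contact_force: [0.7, 0.6, 0.4]
opening: 29.9
grasp_force: 15.0
19.825 [ 464.8 -234.4   47.1] yaw 119.56 toolz [ 0. -0. -1.] F [0.7 0.6 0.4] open 29.861745078084084 14.999955795938149 q [-0.68  0.71  1.84  0.    0.59 -1.2 ]
```

```bash
python3 -m inch '[{"translation":[0,0,-0.5],"rot":[0,0,0],"fingers":255},{"translation":[0,0,-1.5],"rot":[0,0,0],"fingers":255},{"translation":[0,0,-3],"rot":[0,0,0],"fingers":255},{"translation":[0,0,-5.5],"rot":[0,0,0],"fingers":255},{"translation":[0,0,-8.5],"rot":[0,0,0],"fingers":255},{"translation":[0,0,-11.5],"rot":[0,0,0],"fingers":255},{"translation":[0,0,-14],"rot":[0,0,0],"fingers":255},{"translation":[0,0,-14],"rot":[0,0,0],"fingers":255}]' 20|grep -E "contact|grasp|open";python3 st.py
cat > gauge.py <<'E'
from h import *
import sys
for n in sys.argv[1:]:
    c=load(n); hsv=cv2.cvtColor(c["pixels"],cv2.COLOR_BGR2HSV)
    def f(lo,hi,z,guess,lab,rad):
        p=proj(c,(*guess,z))[0]; m=cv2.inRange(hsv,lo,hi); yy,xx=np.nonzero(m); P=ray(c,np.c_[xx,yy],z)[:,:2] if len(xx) else np.zeros((0,2))
        P=P[np.linalg.norm(P-guess,axis=1)<rad]
        if len(P)>10:
            r=cv2.minAreaRect(P.astype(np.float32)); print(n,lab,len(P),"mean",P.mean(0).round(1),"rect c",np.round(r[0],1),np.round(r[1],1),round(r[2],1))
    f((22,150,120),(35,255,255),40,np.array((647,-22)),"yellow",40)
    f((6,180,150),(18,255,255),106,np.array((651,160)),"orange",35)
    f((50,60,30),(75,255,255),106,np.array((642,-133)),"green",35)
    b=cv2.inRange(hsv,(0,150,100),(5,255,255));
E
python3 gauge.py top0 top1 scene0 scene1 w4
```

```text
contact_force: [-0.1, 0.3, -0.7]
opening: 30.1
grasp_force: 20.0
20.825 [ 465.9 -235.2  189.8] yaw 119.57 toolz [ 0.005 -0.004 -1.   ] F [-0.1  0.3 -0.7] open 30.055068237563386 19.99985477887094 q [-0.68  0.46  1.75  0.    0.92 -1.2 ]
top0 yellow 92 mean [645.7 -21.9] rect c [645.6 -22.6] [36.  39.2] 1.2
top0 orange 47 mean [651.8 159.7] rect c [650.9 159.1] [27.9 17.1] 2.0
top0 green 17 mean [ 647.4 -133.8] rect c [ 643.6 -135.1] [27.7 17.1] 0.8
top1 yellow 59 mean [650.3 -25.6] rect c [645.6 -22.6] [36.  39.2] 1.2
top1 green 47 mean [ 644.2 -134.1] rect c [ 643.5 -135.1] [27.8 17.1] 0.8
scene0 yellow 139 mean [649.1 -22.3] rect c [648.1 -22.2] [41.  37.5] 87.7
scene0 orange 28 mean [654.  160.8] rect c [654.6 160.8] [11.9 21.9] 85.5
scene0 green 76 mean [ 644.6 -133.5] rect c [ 644.6 -133.5] [31.1 20.1] 3.0
scene1 yellow 141 mean [648.9 -22.3] rect c [648.2 -22.4] [38.8 39.8] 0.8
scene1 orange 29 mean [653.9 160.6] rect c [654.5 159.6] [14.3 21.9] 85.5
scene1 green 77 mean [ 644.8 -133.4] rect c [ 644.6 -133.5] [31.1 20.1] 3.0
w4 yellow 2555 mean [648.4 -21. ] rect c [648.  -21.2] [40.5 36.9] 88.3
w4 orange 1843 mean [653.4 162.1] rect c [653.1 162.2] [20.2 29.5] 88.3
```

```bash
python3 go.py 647.3,-22,180,88.3
```

```text
647.3,-22,180,88.3 cm [ 9.6  26.3   0.98] rot [0.004 0.005 0.546]
```

```bash
python3 -m inch '[{"translation":[0.9,2.4,0],"rot":[0,0,0.05],"fingers":255},{"translation":[2.4,6.5,0],"rot":[0,0,0.13],"fingers":255},{"translation":[3.9,10.7,0],"rot":[0,0,0.22],"fingers":255},{"translation":[5.4,14.9,0],"rot":[0,0,0.31],"fingers":255},{"translation":[6.9,19,0],"rot":[0,0,0.4],"fingers":255},{"translation":[8.4,23,0],"rot":[0,0,0.48],"fingers":255},{"translation":[9.3,25.4,0],"rot":[0,0,0.53],"fingers":255},{"translation":[9.6,26.3,0],"rot":[0,0,0.546],"fingers":255}]'|grep grasp; python3 -m inch '[{"translation":[9.6,26.3,0],"rot":[0,0,0.546],"fingers":255}]' 20 --help 2>/dev/null | head -0; python3 st.py
```

```text
grasp_force: 20.0
21.825 [646.  -19.7 185.7] yaw 88.38 toolz [-0.002  0.    -1.   ] F [-0.9  0.2 -0.3] open 29.69265124995927 19.99960022745654 q [-0.2   0.62  1.43 -0.    1.09 -0.17]
```

```bash
python3 -m inch '[{"translation":[0,0,0],"rot":[0,0,0],"fingers":255},{"translation":[0,0,0],"rot":[0,0,0],"fingers":255}]'|grep grasp; python3 st.py; python3 go.py 647.3,-22,88,88.3
```

```text
grasp_force: 20.0
22.075 [645.1 -22.  186.7] yaw 88.25 toolz [-0.002 -0.    -1.   ] F [ 0.2 -0.8 -1.5] open 30.21704212216289 19.999809132423252 q [-0.21  0.62  1.43 -0.    1.09 -0.18]
647.3,-22,88,88.3 cm [0.01 0.23 9.87] rot [-0.002  0.    -0.001]
```

```bash
python3 -m inch '[{"translation":[0,0.1,1],"rot":[0,0,0],"fingers":255},{"translation":[0,0.2,2.8],"rot":[0,0,0],"fingers":255},{"translation":[0,0.2,4.8],"rot":[0,0,0],"fingers":255},{"translation":[0,0.2,6.8],"rot":[0,0,0],"fingers":255},{"translation":[0,0.2,8.4],"rot":[0,0,0],"fingers":255},{"translation":[0,0.2,9.5],"rot":[0,0,0],"fingers":255},{"translation":[0,0.2,9.8],"rot":[0,0,0],"fingers":255},{"translation":[0,0.2,9.8],"rot":[0,0,0],"fingers":255}]'|grep grasp; python3 -m inch '[{"translation":[0,0,0],"rot":[0,0,0],"fingers":255},{"translation":[0,0,0],"rot":[0,0,0],"fingers":255},{"translation":[0,0,0],"rot":[0,0,0],"fingers":255}]'|grep contact; python3 st.py; python3 go.py 647.3,-22,88,88.3
python3 - <<'E'
from h import *
from station import cams
for n in("scene","top"):
    c=dict(cams.get_image(n)); np.savez(n+"9.npz",**c); hsv=cv2.cvtColor(c["pixels"],cv2.COLOR_BGR2HSV)
    u,v=proj(c,(647.3,-22,78))[0].astype(int); print(n,u,v)
    m=cv2.inRange(hsv[v-30:v+30,u-30:u+30],(75,25,80),(115,255,255)); k,_,st,ce=cv2.connectedComponentsWithStats(m)
    for i in range(1,k):
        if st[i,4]>10: print("blue",st[i]+[u-30,v-30,0,0,0])
    print("pred clear_b (-y) face corners",proj(c,[(x,-39,z) for x in(636,658) for z in(53,103)]).round(1).tolist(),"peg",proj(c,(651,62,54)))
    r=cv2.inRange(hsv,(0,150,100),(5,255,255)); yy,xx=np.nonzero(r[150:260,200:360]); 
    if len(xx): print("red",np.median(xx)+200,np.median(yy)+150)
w=grab("w9");
E
python3 cell.py w9 | head -0; python3 gauge.py w9 scene9
```

```text
grasp_force: 20.0
contact_force: [0.4, 0.9, -0.9]
23.45 [648.3 -21.2  89.5] yaw 88.28 toolz [ 0.001 -0.    -1.   ] F [ 0.4  0.9 -0.9] open 29.879887979673114 19.999896408990026 q [-0.2   0.75  1.49  0.    0.91 -0.17]
647.3,-22,88,88.3 cm [-0.08 -0.1   0.15] rot [ 0.001  0.    -0.   ]
scene 301 234
blue [295 231   5  13  49]
pred clear_b (-y) face corners [[294.3, 240.7], [294.4, 228.4], [299.1, 245.7], [299.3, 233.4]] peg [[326.81566359 227.78636941]]
top 284 175
pred clear_b (-y) face corners [[289.1, 180.1], [289.3, 177.7], [289.2, 174.0], [289.5, 171.4]] peg [[260.57617424 175.26736006]]
w9 yellow 736 mean [648.4  -5.7] rect c [648.1  -9.6] [15.7 35.2] 88.3
scene9 yellow 49 mean [653.5 -32.5] rect c [655.2 -33.2] [41.9 27. ] 48.7
scene9 green 84 mean [ 644.8 -133. ] rect c [ 645.3 -132.9] [23.3 31.4] 87.8Traceback (most recent call last):
  File "cell.py", line 7, in <module>
    m=cv2.inRange(hsv[y0:y0+120,x0:x0+120],(0,0,165),(60,48,255))
cv2.error: OpenCV(4.12.0) /io/opencv/modules/core/src/arithm.cpp:2036: error: (-215:Assertion failed) ! _src.empty() in function 'inRange'
```

```bash
python3 -m inch '[{"translation":[0,0,0.1],"rot":[0,0,0],"fingers":255},{"translation":[0,0,0.1],"rot":[0,0,0],"fingers":255},{"translation":[0,0,0.1],"rot":[0,0,0],"fingers":255},{"translation":[0,0,0.1],"rot":[0,0,0],"fingers":255},{"translation":[0,0,0.1],"rot":[0,0,0],"fingers":255},{"translation":[0,0,0.1],"rot":[0,0,0],"fingers":255}]'|grep -E "grasp|contact"; python3 st.py; python3 -c "
from station import order
print(order.job_done())"
```

```text
contact_force: [-0.6, -0.2, -0.2]
grasp_force: 20.0
24.35 [648.2 -21.2  88.1] yaw 88.28 toolz [ 0. -0. -1.] F [-0.6 -0.2 -0.2] open 29.95796700429236 19.99991560354829 q [-0.2   0.75  1.49  0.    0.9  -0.17]
the job is handed in; nothing more can be done
None
```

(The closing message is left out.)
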